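# Light the specimen and hold the loupe in focus over it

## Robot

A 6-joint arm with a two-finger parallel gripper is mounted at the origin on the work surface. World frame = base frame: x ahead of the robot, y to its left, z up, the work surface at z = 0. Lengths are in m, angles in rad, forces in N, time in s.
With the tool pointing down it reaches from about 0.4 to 0.925 m from the base axis. Payload 12.5 kg.
Tool frame: the origin (TCP) lies on the centre line of the jaws, within the pads' length; the fingertips stand 22 mm ahead of it and the grasp point (between the pads) lies 3 mm ahead of it (tip_extent is the distance from the TCP to the fingertips, in m); z points along the fingers, x is the direction in which the jaws open and shut, and the axes are right-handed (so a half turn about z gives the same grasp; the last joint's range is limited). The gripper opens to 95 mm and grips with 3 to 60 N. Pads are 20 mm wide; open, the fingers measure 119 mm over their backs; the gripper's body (75 mm by 180 mm) begins 59 mm behind the grasp point.
Start: joints at [1.094, 0.491, 1.559, -0, 1.092, -0.106], TCP at [0.226, 0.583, 0.237] pointing down, gripper open.
Joint ranges: [-3.1, 3.1], [-0.84, 2.19], [0.05, 2.79], [-1.13, 4.28], [0.06, 2.93], [-2.69, 2.69]. Speed limits (rad/s): [2.22, 2.22, 2.79, 3.14, 3.14, 3.14].

## Interface

Orientations are given as a rotation vector (axis times angle).
In Python, from rig import state, capture, close_job, tip_extent gives the robot as it stands.
- The arm moves only by the tool jog_arm, never from a script. Its argument "deltas" is a list that holds one entry, the list of rows, each a list of 4 numbers: the shift along the tool's x, y, z in cm, then the turn about the tool's z in degrees. In form: [[[tx, ty, tz, spin], ...]]. A call has 1 to 12 rows; each row shifts and turns the commanded pose from where the row before left it, along the tool's axes as they then stand; what a row does not reach is not made up. A row lasts 1/12 s, in which the tool goes at most 41.7 mm and 7.16 degrees, less where a joint would pass 70% of its speed; a pose out of reach is approached as far as the arm can. A call with a gripper value outside its range is refused whole. "grip" is the finger opening in cm, from 0 to 9.51, set as the call begins (left out, the last holds). The fingers move at their own pace and stop on an object; the grip force is fixed at half the most. Time passes only in rows, so rows that do not move let the fingers close. It gives the time, the measured TCP pose, the force and the opening at its end, in the units of the state.
- state(): the state, without advancing time (a new reading comes with each control period).
- capture(name): name is "scene" or "side" or "wrist"; returns a dict with "frame" (480x640x3 uint8, blue, green, red), "fx", "fy", "cx", "cy" (pixels), "eye" and "orientation" of the camera in the world; the wrist camera has in their place "T_tool_cam" (4x4, takes a point from camera to tool coordinates, whose origin is the TCP and whose axes are the tool frame's). Camera axes: x right, y down, z forward; pixel columns grow to the right and rows downward; lengths in m; the calibration is good to about 2 mm. A picture is of the moment at which its call begins: read the wrist's pose just before it. There is no depth.
- close_job(): hands the job in, once; it reports no verdict.
The state is a dict: "t": time; "joint_pos": joint angles; "joint_vel": joint speeds; "effort": joint torques, N m; "eef_pos": TCP position; "tcp_rot": TCP orientation; "force": force on the tool from outside, world axes, zero at the start; "wrist_torque": the same for the moment, N m; "opening": finger opening in m.
Only numpy, scipy, OpenCV 4.12 (cv2) and the standard library are available. Lean on these libraries where they do the work, as an engineer would, in place of code of your own. Each camera call takes 0.05 s, during which the arm holds its last target.

## Task

First press the green lamp button fully down and let it come back up. Then take the blue-handled loupe off its wooden rest and hold it level and still with its lens centred over the amber specimen on the black stage, the middle of the lens at the height marked by the yellow collar on the focus post. Do not bump the stage or its post, do not shift the collar or knock other things about, and finish while still holding the loupe there, clear of everything but the gripper.

Things in the scene. Friction and masses are not known exactly. Their poses are not given: they have to be found in the camera images.
- lamp_button (a joint): travel of the green push button, m: 0 when up, 0.006 fully pressed; springs back by itself, about 5 N to press it fully
- lamp_button_top (a point): centre of the top face of the green button (30 mm across), which stands in a black housing on a fixed grey box (90 x 70 x 36 mm); pressed straight down
- loupe: loupe, about 100 g: aluminium ring 66 mm across, 12 mm high, clear lens, straight blue handle. Origin at the lens centre, about 45 mm above the table at the start; z: lens axis, up (it starts level). Handle along the loupe's -x, from 47 to 147 mm from the lens centre, 18 mm wide, 16 mm high, mid-height as the lens; balances about 78 mm from the lens centre. White bands at 52 and 98 mm
- lens_centre (a point): the middle of the loupe's lens (same point as the loupe's origin)
- rest: fixed wooden rest: base 190 x 60 x 10 mm, origin on the table, x along the loupe towards the lens. Block 39 mm high under the ring (x = +45 to +105 mm, 50 mm wide); block under the handle's end (x = -70 to -50 mm, 50 mm wide) with cheeks 45 mm high beside the handle. Between them (30 to 125 mm from the lens centre) the handle is free, 27 mm of air beneath. The loupe just lies on it: lift it straight up
- stage: fixed specimen stage: white base with a black top, 36 mm high, from x = -75 to +95 mm and y = -65 to +65 mm of its origin, which is on the table straight under the specimen. On its +x side, at x = +78 mm, stands the focus post: 10 mm thick (26 mm foot), top 181 mm above the table
- specimen_top (a point): top of the amber specimen, a dome 30 mm across and 10 mm high, fixed on the stage; 46 mm above the table. The lens centre goes straight above it
- focus_mark (a point): centre of the yellow collar on the focus post (26 mm across, 10 mm high), 78 mm from the specimen's axis along the stage's +x: its mid-height is the focal height for the middle of the lens, 60 to 110 mm above the specimen's top
- focus_collar (a joint): height setting of the yellow collar, m, 0 to 0.05; friction holds it; to be left alone
- petri_dish: bystander: clear closed petri dish, 92 mm across, 18 mm high; origin under its centre
- amber_bottle: bystander: capped amber bottle, 56 mm across, about 115 mm high; origin under its centre
- beaker: bystander: open glass beaker, 70 mm across, 90 mm high; origin under its centre
- slide_box: bystander: green slide box 85 x 120 x 30 mm; origin under its centre
- rock: bystander: grey rock sample about 84 mm across, 47 mm high; origin under its centre
- brush: bystander: yellow-handled brush lying on the table; origin under its middle
- lamp_box: fixed grey control box of the stage lamp, 90 x 70 x 36 mm, carrying the button; origin under its centre
Not all that is in view belongs to the job. What is meant by the loupe is not pink, and is the larger of those in its own colour.

How it is judged:
On the way, in this order (a step that is already met when the one before it is completed fails the run):
1. the lamp button is pressed fully down (value of joint lamp_button above 0.005 m), for 0.05 s.
2. the lamp button is let up again (value of joint lamp_button below 0.0015 m), for 0.1 s.
3. the loupe is lifted off its rest by the gripper (height (world z) of loupe above 0.07 m and contact force between the fingers and loupe above 0.5 N and contact force between loupe and rest below 0.05 N), for 0.2 s.
At the end, for the whole second after the job is handed in: The gripper holds the loupe, which touches nothing else (the gripper does not lean on the stage either): lens centre within 7 mm of the collar's mid-height and within 12 mm sideways of the specimen's axis, level within 0.12 rad (7 degrees), still (under 20 mm/s and 0.2 rad/s), button up (z of lens_centre in the frame of focus_mark between -0.007 and 0.007 m and horizontal distance between lens_centre and specimen_top below 0.012 m and angle between loupe's own z axis and vertical below 0.12 rad and linear speed of loupe below 0.02 m/s and angular speed of loupe below 0.2 rad/s and contact force between the fingers and loupe above 0.5 N and contact force between each of loupe, the arm, the fingers and stage below 0.05 N and contact force between loupe and rest below 0.05 N and contact force between loupe and lamp_box below 0.05 N and value of joint lamp_button below 0.0015 m); the arm keeps its last pose, push and grip.
It fails at once if the focus collar is shifted by more than 4 mm (distance of focus_mark from where it was at the start of the episode above 0.004 m).
It fails at once if the stage or the specimen is struck or leaned on (over 3 N) (contact force between any of loupe, the arm, the fingers and stage above 3 N).
It fails at once if a bystander is knocked more than 30 mm out of place (distance of any of petri_dish, amber_bottle, beaker, slide_box, rock, brush from where it was at the start of the episode above 0.03 m).
It also fails if it takes over 58 s, if anything falls off the work surface, if the arm or the gripper's body presses on something with over 40 N, if the wrist force passes 120 N, or if a joint passes its speed limit or range.

## Working session

There is one attempt and no reset: what is moved stays moved. The work goes in short steps, Python scripts to look and compute and a tool call to move; the robot and the scene stay as the last step left them, time stands still between calls to the robot, and variables do not carry over. Pictures are saved under pics/ and viewed, and the job is handed in when it is done.

Besides the shell and the picture viewer there is one more tool, called in YAML: its name, and indented under it one key for each argument. jog_arm: Moves the arm, as the interface text tells. Its arguments: {"type":"object","properties":{"deltas":{"type":"array","items":{"type":"array","items":{"type":"array","items":{"type":"number"}}}},"grip":{"type":"number"}},"required":["deltas"]}

```bash
mkdir -p pics; ls; cat > h.py <<'E'
import numpy as np, cv2, json
from scipy.spatial.transform import Rotation as R
from rig import state, capture, close_job, tip_extent
def grab(name,fn):
    s=state(); c=capture(name); cv2.imwrite('pics/'+fn+'.png',c['frame'])
    if 'eye' in c:
        o=np.array(c['orientation']); Rm=o if o.shape==(3,3) else R.from_rotvec(o).as_matrix()
        eye=np.array(c['eye'])
    else:
        T=np.eye(4);T[:3,:3]=R.from_rotvec(s['tcp_rot']).as_matrix();T[:3,3]=s['eef_pos']
        W=T@np.array(c['T_tool_cam']); Rm=W[:3,:3]; eye=W[:3,3]
    np.savez('pics/'+fn,R=Rm,eye=eye,k=[c['fx'],c['fy'],c['cx'],c['cy']])
    return c['frame']
def ray(fn,u,v):
    d=np.load('pics/'+fn+'.npz'); fx,fy,cx,cy=d['k']
    r=d['R']@np.array([(u-cx)/fx,(v-cy)/fy,1]); return d['eye'],r/np.linalg.norm(r)
def plane(fn,u,v,z):
    e,r=ray(fn,u,v); return e+r*(z-e[2])/r[2]
def proj(fn,p):
    d=np.load('pics/'+fn+'.npz'); fx,fy,cx,cy=d['k']
    q=d['R'].T@(np.array(p)-d['eye']); return np.array([fx*q[0]/q[2]+cx,fy*q[1]/q[2]+cy])
def tri(a,b):
    A=np.zeros((3,3));y=np.zeros(3)
    for e,r in (ray(*a),ray(*b)):
        P=np.eye(3)-np.outer(r,r);A+=P;y+=P@e
    return np.linalg.solve(A,y)
E
python3 - <<'E'
from h import *
s=state();print(s, tip_extent if not callable(tip_extent) else tip_extent())
for n in('scene','side','wrist'):
    grab(n,n+'0'); d=np.load(f'pics/{n}0.npz');print(n,d['eye'],d['R'].round(3).tolist(),d['k'])
E
```

```text
pics
{'t': 0.0, 'joint_pos': array([ 1.09439253e+00,  4.91541778e-01,  1.55943670e+00,  1.58958253e-05,
        1.09169321e+00, -1.05597725e-01]), 'joint_vel': array([ 0.00043038, -0.00106522, -0.00081698,  0.0002467 ,  0.00043907,
        0.00051767]), 'effort': array([ 3.04597990e-03, -6.12638783e+01, -2.58186346e+01,  6.93333778e-02,
        4.81262757e-02, -1.43166412e-04]), 'eef_pos': array([0.22635561, 0.58234263, 0.23607717]), 'tcp_rot': array([ 2.59247082e+00,  1.77357222e+00, -1.50226164e-03]), 'force': array([-0.10571242, -1.11349905, -0.68921362]), 'wrist_torque': array([-0.04389845,  0.01926798, -0.00280157]), 'opening': 0.09512698744185163} 0.022
scene [1.18770531 0.55564658 1.23886157] [[-0.63, 0.625, -0.461], [0.777, 0.502, -0.381], [-0.007, -0.597, -0.802]] [461.55866499 461.55866499 322.20447975 245.44840978]
side [ 0.02410649 -1.10720337  1.28418085] [[0.901, -0.307, 0.308], [-0.434, -0.621, 0.652], [-0.009, -0.721, -0.693]] [539.74598985 539.74598985 310.99597973 232.54581193]
wrist [0.15266119 0.61200126 0.38390777] [[0.363, 0.894, 0.261], [0.932, -0.348, -0.104], [-0.002, 0.281, -0.96]] [427.5364164  427.5364164  318.15305443 230.08960394]
```

View pics/scene0.png

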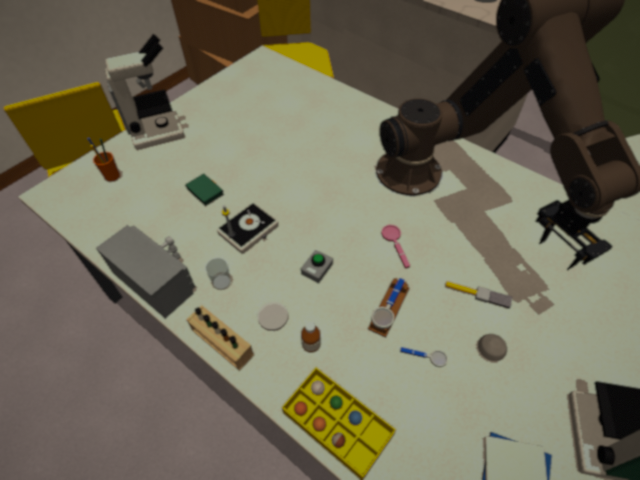

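View pics/side0.png

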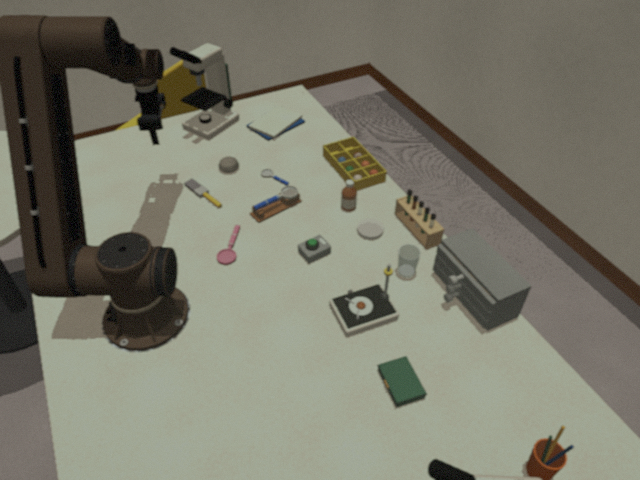

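View pics/wrist0.png

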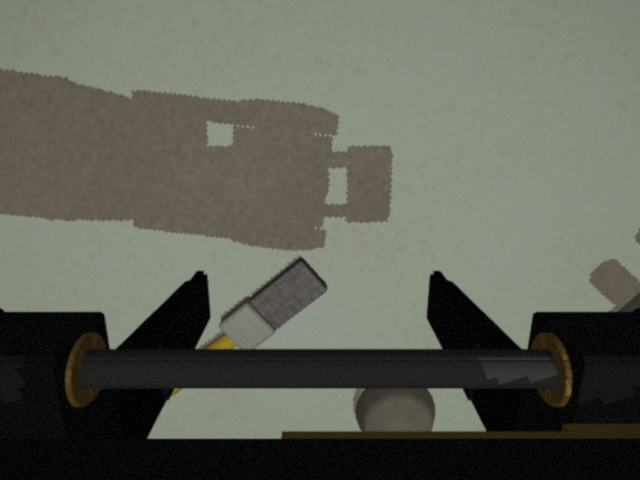

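The scene picture shows the button at about (318,258), the rest and blue loupe at (390,305), the stage at (249,225) and its collar at (226,212). The small blue loupe at (425,355) and the pink one are decoys. Next I'll enlarge the crops and locate these.

```bash
python3 - <<'E'
from h import *
a=cv2.imread('pics/scene0.png');b=cv2.imread('pics/side0.png')
def crop(i,x0,y0,x1,y1,s): return cv2.resize(i[y0:y1,x0:x1],None,fx=s,fy=s,interpolation=cv2.INTER_CUBIC)
c=np.vstack([crop(a,210,180,430,345,3.6)]);cv2.imwrite('pics/c1.png',c)
c=crop(b,240,170,440,340,3.5);cv2.imwrite('pics/c2.png',c)
def mask(i,lo,hi):
    h=cv2.cvtColor(i,cv2.COLOR_BGR2HSV);return cv2.inRange(h,lo,hi)
for nm,i in(('scene0',a),('side0',b)):
    for col,lo,hi in(('green',(45,120,60),(85,255,255)),('blue',(100,110,40),(125,255,255)),('yellow',(20,130,80),(32,255,255)),('amber',(5,100,60),(18,255,255))):
        n,l,st,ce=cv2.connectedComponentsWithStats(mask(i,lo,hi))
        print(nm,col,[(st[k].tolist(),ce[k].round(1).tolist()) for k in range(1,n) if 6<st[k][4]<900 and 150<ce[k][0]<470 and 130<ce[k][1]<370])
E
```

```text
scene0 green [([189, 176, 31, 25, 292], [202.3, 188.2]), ([313, 254, 10, 8, 60], [317.7, 257.8])]
scene0 blue [([394, 279, 10, 12, 67], [398.9, 284.6]), ([389, 291, 9, 11, 61], [393.2, 296.1]), ([401, 348, 12, 6, 43], [406.5, 350.4]), ([414, 351, 11, 5, 38], [418.6, 353.2])]
scene0 yellow [([222, 210, 7, 6, 32], [225.2, 212.2]), ([446, 282, 31, 13, 178], [460.8, 287.7])]
scene0 amber [([380, 157, 6, 5, 13], [382.5, 159.0]), ([415, 171, 25, 21, 164], [428.7, 183.0]), ([379, 175, 8, 9, 16], [382.1, 179.2]), ([392, 184, 22, 9, 105], [402.2, 187.9]), ([246, 219, 7, 5, 31], [249.0, 221.0]), ([380, 279, 17, 28, 118], [387.7, 293.5]), ([391, 283, 18, 33, 200], [399.3, 299.6]), ([194, 318, 8, 7, 14], [197.5, 320.4]), ([369, 322, 20, 14, 80], [378.6, 330.2]), ([191, 325, 62, 44, 437], [227.1, 351.1]), ([302, 327, 18, 18, 232], [310.4, 336.3]), ([222, 334, 10, 8, 32], [226.1, 337.9]), ([238, 343, 7, 5, 12], [241.2, 344.8])]
side0 green []
side0 blue [([260, 133, 10, 6, 18], [265.2, 136.1]), ([275, 177, 5, 3, 9], [276.8, 178.1]), ([281, 180, 7, 4, 13], [283.8, 181.6]), ([268, 197, 9, 6, 30], [272.0, 199.2]), ([255, 202, 11, 7, 37], [260.3, 204.8])]
side0 yellow [([203, 193, 18, 14, 72], [211.5, 199.4]), ([385, 269, 7, 6, 23], [387.8, 271.9])]
side0 amber [([361, 160, 9, 6, 44], [364.7, 162.6]), ([369, 169, 9, 6, 42], [373.0, 171.3]), ([343, 186, 14, 13, 136], [349.1, 192.7]), ([251, 199, 49, 23, 362], [271.6, 209.3]), ([412, 202, 5, 8, 27], [413.9, 205.0]), ([397, 214, 4, 5, 7], [399.1, 215.7]), ([408, 216, 6, 7, 20], [410.6, 219.2]), ([357, 302, 8, 7, 39], [360.5, 304.9])]
```

View pics/c1.png

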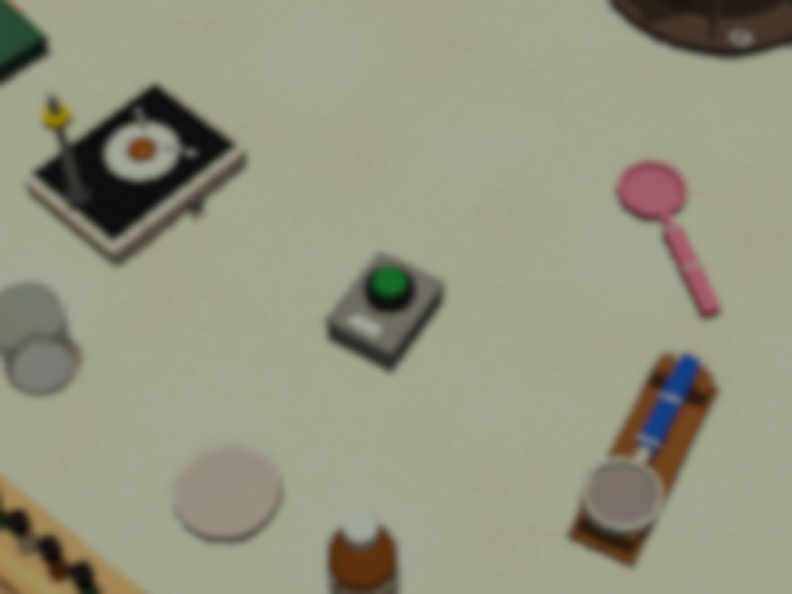

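View pics/c2.png

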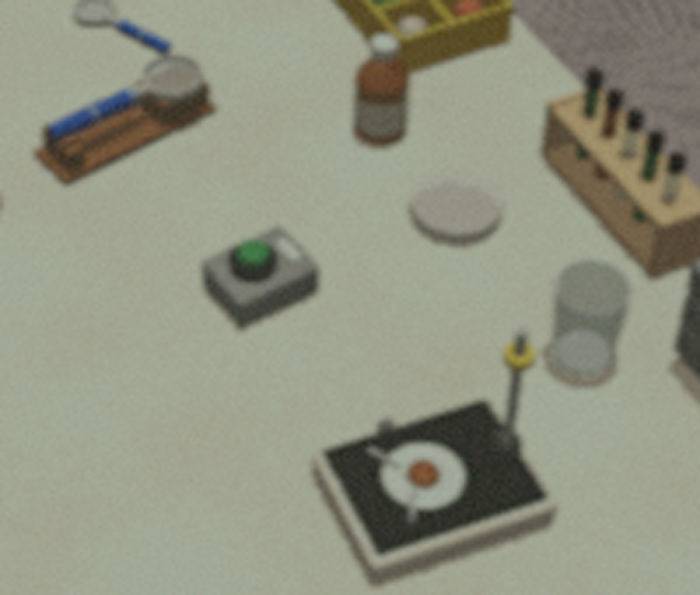

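```bash
python3 - <<'E'
from h import *
f={'button':((317.9,257.7),(312.3,242)),'spec':((249,221),(360.5,304.7)),'collar':((225.4,212.1),(387.9,271.5)),'ring':((382.5,316.8),(289.4,192.3)),'band98':((396.4,290.6),(267,201.9))}
for k,(a,b) in f.items():
    p=tri(('scene0',*a),('side0',*b));print(k,p.round(4),proj('scene0',p)-a,proj('side0',p)-b)
for n,uv,z in(('bottle',(310,338),.06),('beaker',(221,281),0.),('petri',(273,317),.018),('pinkring',(391,233),.01),('rock',(492,347),.03)):print(n,plane('scene0',*uv,z).round(3))
for z in(.05,.045):print(plane('scene0',317.9,257.7,z),plane('side0',312.3,242,z))
print(plane('scene0',396.4,290.6,.053),plane('side0',267,201.9,.053),plane('scene0',398.9,284.6,.053),plane('scene0',393.2,296.1,.053))
E
```

```text
button [0.5538 0.0113 0.0527] [-0.61290444  0.20606817] [-0.61128617 -0.14440262]
spec [ 0.5738 -0.2726  0.0385] [-0.2695257   0.06292511] [-0.31608552 -0.04334141]
collar [ 0.6516 -0.2783  0.1506] [-0.39048741  0.07401518] [-0.43475826 -0.03903984]
ring [0.5941 0.2851 0.0434] [-0.87529266  0.33521979] [-0.71761127 -0.22749517]
band98 [0.4991 0.2681 0.0479] [-1.21947821  0.50139643] [-1.05377508 -0.37889626]
bottle [0.78  0.171 0.06 ]
beaker [ 0.786 -0.194  0.   ]
petri [0.783 0.029 0.018]
pinkring [0.295 0.121 0.01 ]
rock [0.471 0.576 0.03 ]
[0.55058351 0.01110633 0.05      ] [0.55649353 0.01231598 0.05      ]
[0.54790397 0.00881616 0.045     ] [0.55865037 0.01685146 0.045     ]
[0.49831233 0.27116069 0.053     ] [0.49969347 0.25889681 0.053     ] [0.47603751 0.26536171 0.053     ] [0.52006522 0.27429454 0.053     ]
```

jog_arm:
  deltas:
    - [[-2.8, 2.7, 0, 0], [-2.8, 2.7, 0, 0], [-2.8, 2.7, 0, 0], [-2.8, 2.7, 0, 0], [-2.8, 2.7, 0, 0], [-2.8, 2.7, 0, 0], [-2.8, 2.7, 0, 0], [-2.8, 2.7, 0, 0], [-2.8, 2.7, 0, 0], [-2.8, 2.7, 0, 0], [-2.8, 2.7, 0, 0], [-2.8, 2.7, 0, 0]]
  grip: 0

```text
t: 1.15
eef_pos: [0.4069, 0.1501, 0.2367]
tcp_rot: [2.593, 1.774, 0.0]
force: [0.6, 0.8, 0.6]
opening: 0.0207
```

jog_arm:
  deltas:
    - [[-2.8, 2.7, 0, 0], [-2.8, 2.7, 0, 0], [-2.7, 2.7, 0, 0], [-2.6, 2.5, 0, 0], [0, 0, 0, -6], [0, 0, 0, -6], [0, 0, 0, -6], [0, 0, 0, -6], [0, 0, 0, -6], [0, 0, 0, 0], [0, 0, 0, 0]]

```text
t: 2.07
eef_pos: [0.4659, 0.012, 0.2366]
tcp_rot: [-2.049, -2.381, -0.0]
force: [-0.2, -0.6, 0.0]
opening: 0.0001
```

```bash
python3 - <<'E'
from h import *
s=state();print(s['eef_pos'],R.from_rotvec(s['tcp_rot']).as_matrix().round(4),s['t'],s['joint_pos'])
grab('wrist','w1')
E
```

```text
[0.46591992 0.01199548 0.23656025] [[-1.490e-01  9.888e-01 -1.000e-04]
 [ 9.888e-01  1.490e-01  1.000e-04]
 [ 1.000e-04 -1.000e-04 -1.000e+00]] 2.0667 [-1.16185966e-01  2.65979291e-01  1.93310590e+00  1.29832170e-04
  9.42649122e-01 -1.83664788e+00]
```

View pics/w1.png

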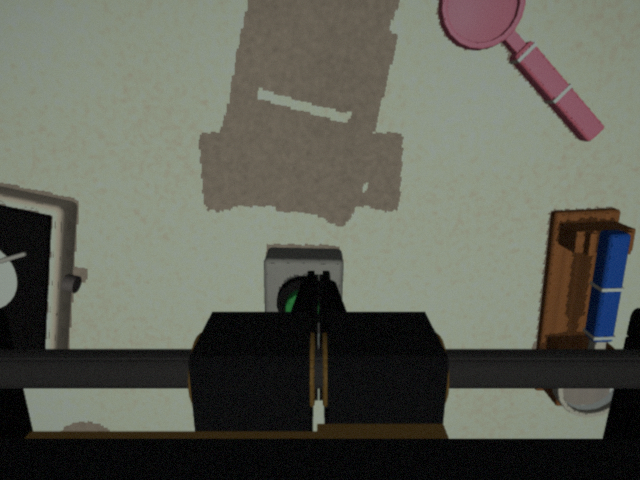

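The green button at (295,300) is half hidden by the fingers, and the blue handle is at the right edge. Image down is tool +y, so I'll move on past the button for a clear look.

jog_arm:
  deltas:
    - [[0, 3.5, -1, 0], [0, 3.5, -1, 0], [0, 3.5, -1, 0], [0, 3.5, -1, 0], [0, 0, 0, 0], [0, 0, 0, 0], [0, 0, 0, 0]]

```text
t: 2.7
eef_pos: [0.6036, 0.0333, 0.2759]
tcp_rot: [-2.047, -2.382, 0.001]
force: [1.2, -0.0, -0.4]
opening: 0.0005
```

```bash
python3 - <<'E'
from h import *
s=state();print(s['eef_pos'],s['t'],s['force'],s['joint_vel'].round(3))
i=grab('wrist','w2')
h=cv2.cvtColor(i,cv2.COLOR_BGR2HSV);m=cv2.inRange(h,(45,110,40),(85,255,255))
n,l,st,ce=cv2.connectedComponentsWithStats(m);print([(st[k],ce[k]) for k in range(1,n) if st[k][4]>50])
E
```

```text
[0.60363085 0.03333293 0.27591276] 2.7 [ 1.17289955 -0.02525648 -0.43112705] [-0.004 -0.017  0.018  0.001 -0.    -0.008]
[(array([285, 120,  34,  35, 939], dtype=int32), array([301.171459  , 137.22683706]))]
```

View pics/w2.png

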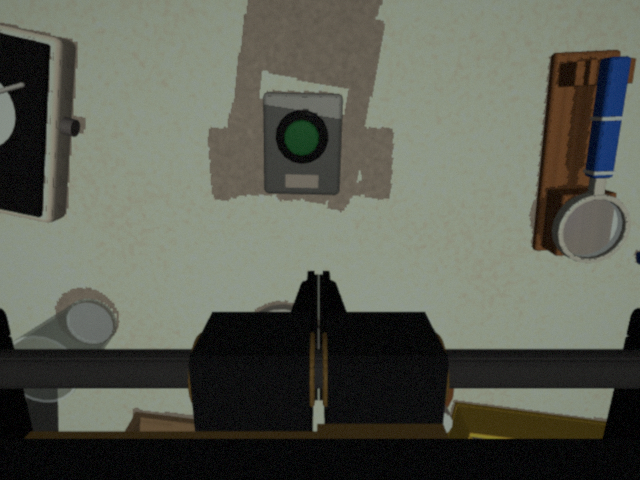

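The button is in clear view at (301,137). The ring centre is near (590,226), with the handle bands at (607,118) and (599,174).

```bash
python3 - <<'E'
from h import *
s=state();Rt=R.from_rotvec(s['tcp_rot']).as_matrix()
p=tri(('w2',301.2,137),('scene0',317.9,257.7));q=tri(('w2',301.2,137),('side0',312.3,242));print(p,q)
for z in(.048,.05,.053):
    b=plane('w2',301.2,137,z);print(b,'tool',(Rt.T@(b-s['eef_pos'])*100).round(2))
i=cv2.imread('pics/w2.png');cv2.imwrite('pics/c3.png',cv2.resize(i[20:280,500:640],None,fx=2.3,fy=2.3,interpolation=cv2.INTER_CUBIC))
for a in((590.5,226,.051),(589.5,227,.045),(607,118.5,.053),(599.5,174.5,.053)):print(a,plane('w2',*a))
E
```

```text
[0.5526858  0.01204259 0.05325984] [0.55440932 0.01099225 0.05187299]
[0.55345796 0.0113565  0.048     ] tool [-1.42 -5.23 22.82]
[0.55330947 0.0114127  0.05      ] tool [-1.41 -5.25 22.62]
[0.55308675 0.01149699 0.053     ] tool [-1.4  -5.27 22.32]
(590.5, 226, 0.051) [0.59222019 0.28145897 0.051     ]
(589.5, 227, 0.045) [0.59435112 0.28503712 0.045     ]
(607, 118.5, 0.053) [0.49960543 0.26322282 0.053     ]
(599.5, 174.5, 0.053) [0.54589734 0.2726432  0.053     ]
```

View pics/c3.png

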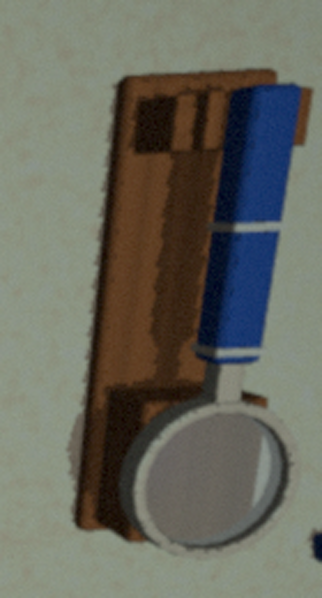

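jog_arm:
  deltas:
    - [[-0.7, -2.6, 2, 0], [-0.7, -2.65, 3, 0], [0, 0, 3.5, 0], [0, 0, 3.5, 0], [0, 0, 3, 0], [0, 0, 2, 0], [0, 0, 1.4, 0], [0, 0, 0.6, 0], [0, 0, 0, 0], [0, 0, 0, 0], [0, 0, 0, 0]]

```text
t: 3.67
eef_pos: [0.5549, 0.0114, 0.0878]
tcp_rot: [2.045, 2.383, 0.002]
force: [-0.2, 0.1, 0.1]
opening: 0.0003
```

```bash
python3 - <<'E'
from h import *
s=state();print(s['eef_pos'],s['t'],s['force'],s['tcp_rot'])
grab('wrist','w3')
E
```

```text
[0.55486702 0.01140489 0.08778862] 3.6667 [-0.17484306  0.05995322  0.05710089] [2.04494022e+00 2.38319223e+00 1.60644805e-03]
```

View pics/w3.png

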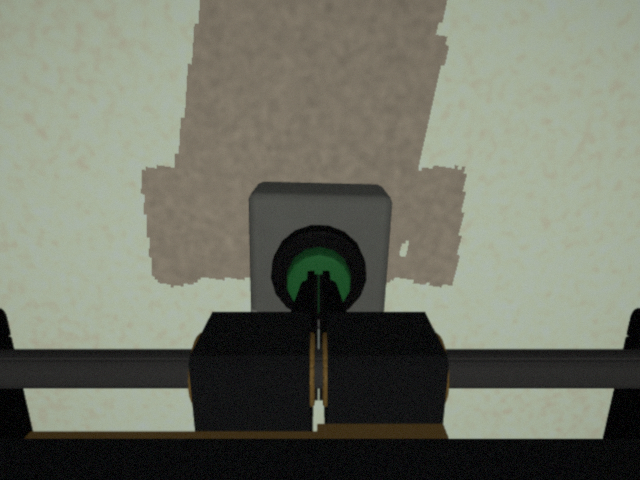

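The closed tips are centred over the green button at (319,275), so I'll press down in small steps.

jog_arm:
  deltas:
    - [[0, 0, 0.5, 0], [0, 0, 0.4, 0], [0, 0, 0.3, 0], [0, 0, 0.2, 0], [0, 0, 0, 0]]

```text
t: 4.13
eef_pos: [0.5551, 0.0114, 0.0741]
tcp_rot: [2.044, 2.383, 0.002]
force: [-2.7, -0.4, 19.9]
opening: 0.0005
```

jog_arm:
  deltas:
    - [[0, 0, 0.3, 0], [0, 0, 0.1, 0], [0, 0, 0, 0]]

```text
t: 4.38
eef_pos: [0.5553, 0.0114, 0.0733]
tcp_rot: [2.043, 2.382, 0.004]
force: [-15.2, -0.5, 62.1]
opening: 0.001
```

```bash
python3 - <<'E'
from h import *
s=state();print(s['eef_pos'],s['t'],s['force'])
i=grab('wrist','w4');j=grab('side','s4');k=grab('scene','sc4')
f=lambda a,x0,y0,x1,y1:cv2.resize(a[y0:y1,x0:x1],(390,390),interpolation=cv2.INTER_CUBIC)
cv2.imwrite('pics/c4.png',np.hstack([f(i,240,180,400,340),f(j,285,210,345,270)]))
E
```

```text
[0.55532651 0.01144571 0.0732922 ] 4.3833 [-15.17126041  -0.54520569  62.09304282]
```

View pics/c4.png

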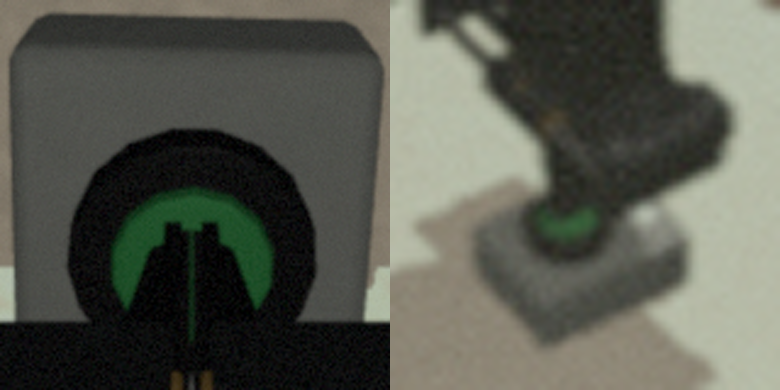

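The tips rest wholly on the green cap and the force shows it has bottomed out. I'll let it up and go on to look at the loupe.

jog_arm:
  deltas:
    - [[0, 0, -0.6, 0], [0, 0, -1, 0], [0, 0, -1.5, 0], [0, 0, -3, 0], [0, 0, -3.5, 0], [0, 0, -3.5, 0], [2, 1, 0, 0], [4, 1, 0, 0], [4, 1, 0, 0], [4, 1, 0, 0], [4, 1, 0, 0], [4, 1, 0, 0]]

```text
t: 5.53
eef_pos: [0.58, 0.24, 0.1994]
tcp_rot: [-2.045, -2.384, 0.001]
force: [0.9, 0.7, 0.2]
opening: 0.0004
```

jog_arm:
  deltas:
    - [[3, 1, 0, 0], [0.8, 1, 0, 0], [0, 0, 0, -2.7], [0, 0, 0, 0], [0, 0, 0, 0]]
  grip: 9.5

```text
t: 5.95
eef_pos: [0.5941, 0.2786, 0.1991]
tcp_rot: [-1.989, -2.431, 0.002]
force: [-0.4, 0.0, -0.6]
opening: 0.0284
```

```bash
python3 - <<'E'
from h import *
s=state();print(s['eef_pos'],s['t'],s['force'],s['tcp_rot'],s['opening'])
grab('wrist','w5')
E
```

```text
[0.59406534 0.27855941 0.19911077] 5.95 [-0.35074468  0.03235957 -0.55163235] [-1.98934599e+00 -2.43067556e+00  1.50721531e-03] 0.028418549752197313
```

View pics/w5.png

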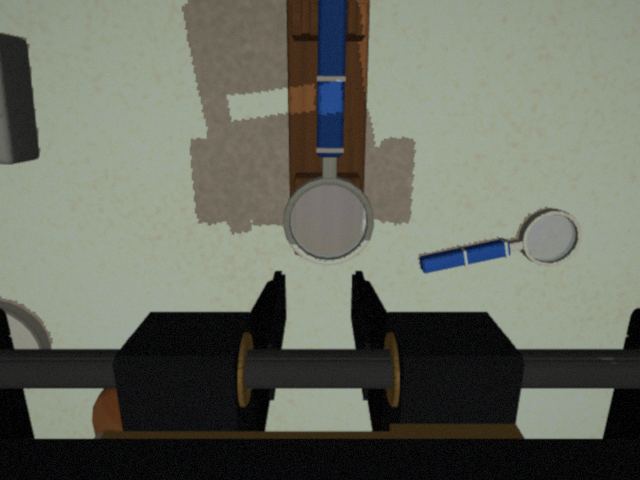

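The loupe lies straight up the image. Its bands are at (331,78) and (330,151), and the ring centre is at (328,219).

```bash
python3 - <<'E'
from h import *
s=state();Rt=R.from_rotvec(s['tcp_rot']).as_matrix()
i=cv2.imread('pics/w5.png');h=cv2.cvtColor(i,cv2.COLOR_BGR2HSV);m=cv2.inRange(h,(100,120,30),(125,255,255));m[:, :290]=0;m[:,370:]=0;m[170:]=0
for r in range(5,160,15):
    x=np.where(m[r])[0]; print(r,(x.min()+x.max())/2 if len(x) else None,len(x),end=' | ')
B=plane('w5',331,78,.053);A=plane('w5',330,151,.053);C=plane('w5',328.5,220,.051)
print('\n',A,B,C,np.linalg.norm(A-B),np.degrees(np.arctan2(*(A-B)[1::-1])))
G=A+(B-A)*26/46; G[2]=.045
print(G,(Rt.T@(G-s['eef_pos'])*100).round(2),np.degrees(np.arctan2(Rt[1,1],Rt[0,1])))
E
```

```text
5 332.0 27 | 20 332.0 27 | 35 331.5 28 | 50 331.0 27 | 65 331.0 27 | 80 None 0 | 95 330.5 26 | 110 330.5 26 | 125 330.0 25 | 140 329.5 26 | 155 329.5 22 | 
 [0.54421948 0.2770638  0.053     ] [0.49825893 0.26813096 0.053     ] [0.59243227 0.28608568 0.051     ] 0.046820598350647315 10.998822438216052
[0.51824178 0.2720148  0.045     ] [ 0.88 -7.55 15.44] 11.364285362040098
```

jog_arm:
  deltas:
    - [[0.4, -3.7, 0, 0], [0.5, -3.8, 0, 0], [0, 0, 0, 0.4], [0, 0, 2, 0], [0, 0, 2, 0], [0, 0, 2, 0], [0, 0, 0, 0], [0, 0, 0, 0], [0, 0, 0, 0]]

```text
t: 6.75
eef_pos: [0.5196, 0.2724, 0.1407]
tcp_rot: [1.998, 2.424, 0.001]
force: [-0.8, -0.8, 0.5]
opening: 0.0919
```

```bash
python3 - <<'E'
from h import *
s=state();print(s['eef_pos'],s['t'],s['force'],s['tcp_rot'],s['opening'])
grab('wrist','w6')
E
```

```text
[0.51956399 0.27239691 0.14065994] 6.75 [-0.84505469 -0.76578237  0.48078138] [1.99806657e+00 2.42377376e+00 1.37068183e-03] 0.09188285824788127
```

View pics/w6.png

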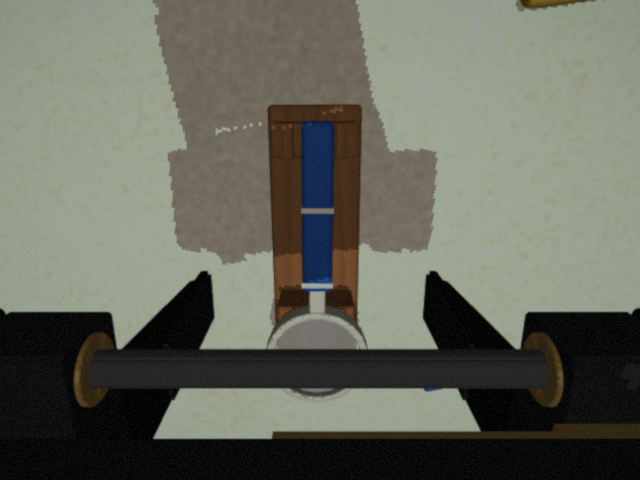

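The handle is centred between the fingers at column 318, so I'll go down.

jog_arm:
  deltas:
    - [[0, 0, 2, 0], [0, 0, 2, 0], [0, 0, 2, 0], [0, 0, 1.7, 0], [0, 0, 1, 0], [0, 0, 0.5, 0], [0, 0, 0, 0], [0, 0, 0, 0]]

```text
t: 7.47
eef_pos: [0.5195, 0.2727, 0.0485]
tcp_rot: [1.997, 2.425, 0.002]
force: [1.0, -0.7, -0.1]
opening: 0.0952
```

```bash
python3 - <<'E'
from h import *
grab('wrist','w7')
s=state();print(s['eef_pos'],s['t'],s['force'])
i=proj('w6',[0,0,0])
for u,v in((318,211),(317.5,286)):print(plane('w6',u,v,.053))
E
```

```text
[0.51960624 0.27275659 0.04868374] 7.5167 [-0.08633401  1.22210186  0.60556162]
[0.49857768 0.26861064 0.053     ]
[0.5438442  0.27705391 0.053     ]
```

View pics/w7.png

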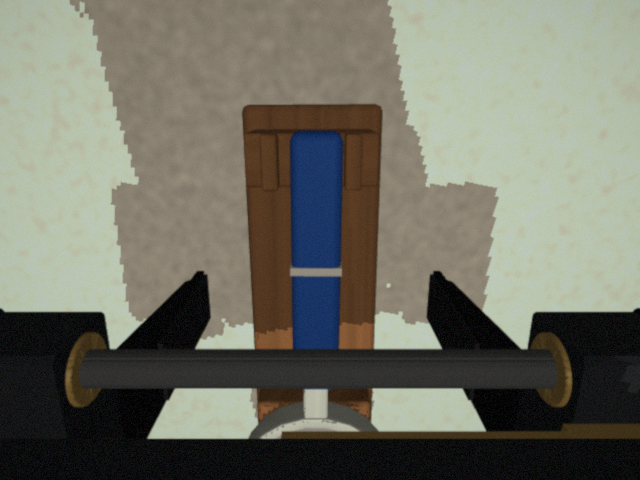

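The handle is between the pads, with the 98 mm band at row 271. Closing now.

jog_arm:
  deltas:
    - [[0, 0, 0, 0], [0, 0, 0, 0], [0, 0, 0, 0], [0, 0, 0, 0], [0, 0, 0, 0], [0, 0, 0, 0], [0, 0, 0, 0], [0, 0, 0, 0], [0, 0, 0, 0], [0, 0, 0, 0], [0, 0, 0, 0], [0, 0, 0, 0]]
  grip: 0

```text
t: 8.52
eef_pos: [0.5191, 0.2726, 0.0476]
tcp_rot: [-1.997, -2.425, -0.0]
force: [-1.3, 0.1, 0.3]
opening: 0.0204
```

jog_arm:
  deltas:
    - [[0, 0, -0.2, 0], [0, 0, -0.5, 0], [0, 0, -1, 0], [0, 0, -1.5, 0], [0, 0, -2, 0], [0, 0, -2, 0], [0, 0, -2, 0], [0, 0, -2, 0], [0, 0, -1.5, 0], [0, 0, -1, 0], [0, 0, 0, 0], [0, 0, 0, 0]]

```text
t: 9.52
eef_pos: [0.519, 0.2725, 0.1849]
tcp_rot: [1.997, 2.425, 0.001]
force: [-0.0, -0.4, -1.7]
opening: 0.018
```

```bash
python3 - <<'E'
from h import *
i=grab('wrist','w8');j=grab('side','s8')
s=state();print(s['eef_pos'],s['t'],s['force'],s['wrist_torque'],s['opening'],s['tcp_rot'],s['joint_pos'])
cv2.imwrite('pics/c8.png',np.vstack([cv2.resize(i,(480,360))[:, :],cv2.resize(j[100:280,150:390],(480,240) if 0 else (480,360),interpolation=cv2.INTER_CUBIC)])[:720][:])
E
```

```text
[0.51869446 0.27239652 0.18378205] 9.6167 [-1.19521558  0.30639546 -0.83829228] [ 0.04381129 -0.00334016  0.02891591] 0.01785106246568114 [-1.99665714e+00 -2.42452246e+00  1.84591614e-03] [ 3.70819534e-01  4.94060388e-01  1.71562392e+00  8.83281302e-05
  9.33295757e-01 -1.39298110e+00]
```

View pics/w8.png

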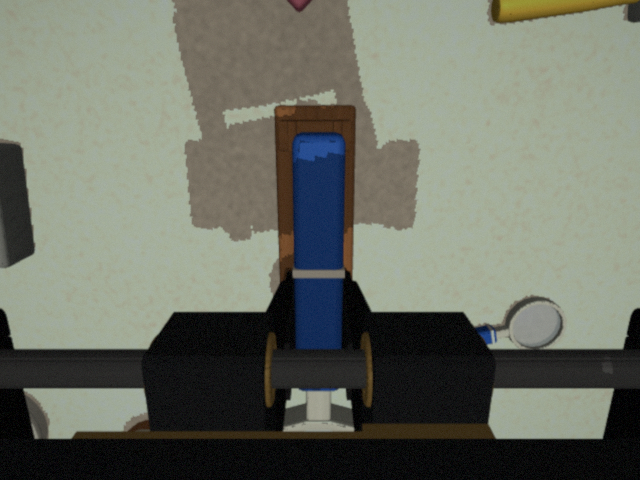

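View pics/s8.png

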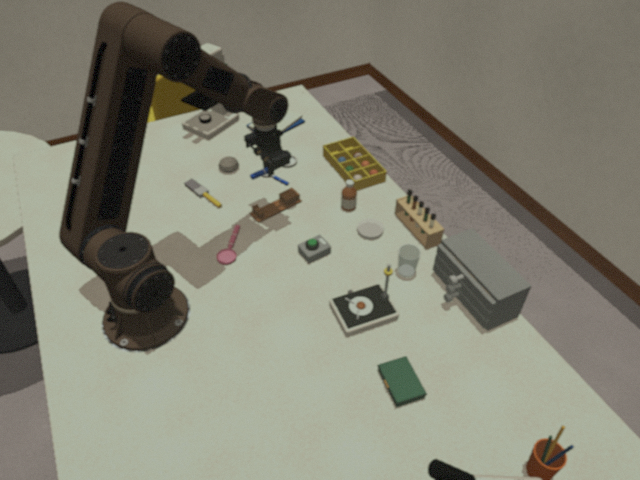

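The loupe is held, with opening 18 mm, and in the side view the rest at (275,205) is empty. Next I'll plan a look at the stage with the wrist camera.

```bash
cat >> h.py <<'E'
def pred(tcp,yawx,p):
    d=np.load('pics/w8.npz'); fx,fy,cx,cy=d['k']
    c=capture_T
    x=np.array([np.cos(yawx),np.sin(yawx),0]);z=np.array([0,0,-1.]);y=np.cross(z,x)
    T=np.eye(4);T[:3,:3]=np.c_[x,y,z];T[:3,3]=tcp
    W=T@c; q=W[:3,:3].T@(np.array(p)-W[:3,3]); return (fx*q[0]/q[2]+cx,fy*q[1]/q[2]+cy)
E
python3 - <<'E'
import h; from h import *
s=state();h.capture_T=np.array(capture('wrist')['T_tool_cam']);np.save('ttc.npy',h.capture_T)
print(h.capture_T.round(3))
R0=R.from_rotvec(s['tcp_rot']).as_matrix();yaw=np.arctan2(R0[1,0],R0[0,0]);print(np.degrees(yaw),R0.round(3))
for tcp in((.6,-.1,.25),(.6,-.14,.25),(.64,-.1,.25),(.6,-.14,.32),(.56,-.12,.3)):
  for yd in(101,80):
    print(tcp,yd,[np.round(h.pred(tcp,np.radians(yd),p)) for p in((.574,-.273,.044),(.652,-.279,.15),(.652,-.279,.036))])
t=np.array([.58,-.12,.25]);print(R0.T@(t-s['eef_pos'])*100)
E
```

```text
[[ 1.    -0.001 -0.001  0.   ]
 [ 0.001  0.96   0.281 -0.079]
 [ 0.    -0.281  0.96  -0.148]
 [ 0.     0.     0.     1.   ]]
101.05532411912945 [[-0.192  0.981 -0.001]
 [ 0.981  0.192 -0.   ]
 [-0.    -0.001 -1.   ]]
(0.6, -0.1, 0.25) 101 [array([114., 132.]), array([ 18., 267.]), array([106., 219.])]
(0.6, -0.1, 0.25) 80 [array([112., 208.]), array([ 65., 359.]), array([136., 288.])]
(0.6, -0.14, 0.25) 101 [array([163., 141.]), array([ 83., 278.]), array([152., 228.])]
(0.6, -0.14, 0.25) 80 [array([157., 199.]), array([123., 350.]), array([178., 281.])]
(0.64, -0.1, 0.25) 101 [array([117.,  80.]), array([ 18., 205.]), array([108., 175.])]
(0.64, -0.1, 0.25) 80 [array([ 97., 161.]), array([ 44., 305.]), array([123., 247.])]
(0.6, -0.14, 0.32) 101 [array([188., 135.]), array([131., 243.]), array([177., 209.])]
(0.6, -0.14, 0.32) 80 [array([183., 185.]), array([161., 302.]), array([199., 255.])]
(0.56, -0.12, 0.3) 101 [array([157., 175.]), array([ 89., 296.]), array([147., 248.])]
(0.56, -0.12, 0.3) 80 [array([167., 231.]), array([142., 363.]), array([185., 300.])]
[-39.68819901  -1.51679625  -6.61274078]
```

jog_arm:
  deltas:
    - [[-1, 0, -1, 0], [-2, 0, -1.5, 0], [-3, 0.2, -1.5, 0], [-3.3, 0.2, -1.5, 0], [-3.3, 0.2, -1.1, 0], [-3.3, 0.2, 0, 0], [-3.3, 0.2, 0, 0], [-3.3, 0.2, 0, 0], [-3.3, 0.2, 0, 0], [-3.3, 0.2, 0, 0], [-3.3, 0.2, 0, 0], [-3.3, 0.2, 0, 0]]

```text
t: 10.67
eef_pos: [0.607, -0.0763, 0.2508]
tcp_rot: [-1.997, -2.424, 0.0]
force: [1.0, 0.2, -0.5]
opening: 0.0181
```

jog_arm:
  deltas:
    - [[-3, 0, 0, 0], [-2, 0, 0, 0], [-1, 0, 0, 0], [0, 0, 0, 0], [0, 0, 0, 0], [0, 0, 0, 0]]

```text
t: 11.17
eef_pos: [0.6184, -0.1318, 0.2507]
tcp_rot: [-1.996, -2.425, -0.0]
force: [-0.2, 0.2, -1.7]
opening: 0.018
```

```bash
python3 - <<'E'
from h import *
s=state();print(s['eef_pos'],s['t'],s['opening'],s['joint_vel'].round(3),s['joint_pos'])
grab('wrist','w9')
E
```

```text
[ 0.61836671 -0.13178004  0.25065258] 11.1667 0.017972477802626598 [ 0.011 -0.003 -0.001  0.     0.    -0.004] [-3.14496526e-01  4.88835455e-01  1.52252596e+00  2.99168269e-04
  1.13076078e+00 -2.07916465e+00]
```

View pics/w9.png

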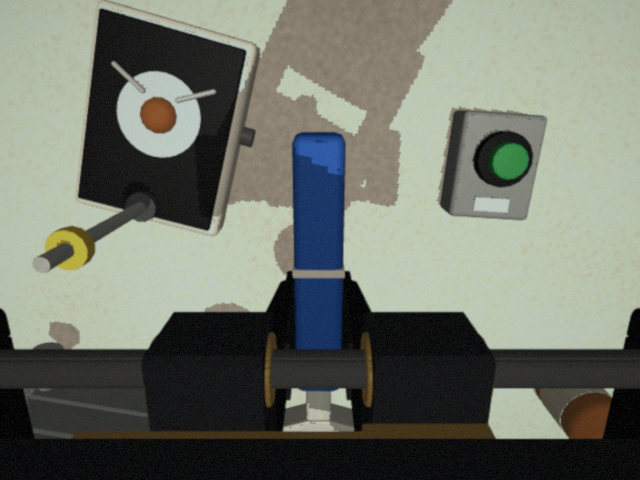

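The specimen is at (158,115), the collar at (69,248) and the post foot at (140,207). I'll take a second view 7 cm to the left so I can triangulate.

jog_arm:
  deltas:
    - [[-1.5, 0, 0, 0], [-2.5, 0, 0, 0], [-2, 0, 0, 0], [-1, 0, 0, 0], [0, 0, 0, 0], [0, 0, 0, 0], [0, 0, 0, 0]]

```text
t: 11.8
eef_pos: [0.632, -0.2006, 0.2506]
tcp_rot: [-1.996, -2.425, -0.0]
force: [-0.4, -0.2, -1.0]
opening: 0.0182
```

```bash
python3 - <<'E'
from h import *
s=state();print(s['eef_pos'],s['t'],s['opening'])
grab('wrist','w10')
for n in('w9','w10'):
    i=cv2.imread(f'pics/{n}.png');h=cv2.cvtColor(i,cv2.COLOR_BGR2HSV)
    for c,lo,hi in(('y',(20,120,50),(32,255,255)),('a',(5,120,50),(17,255,255))):
        m=cv2.inRange(h,lo,hi);m[300:]=0
        k,l,st,ce=cv2.connectedComponentsWithStats(m);print(n,c,[(st[q].tolist(),ce[q].round(1).tolist()) for q in range(1,k) if st[q][4]>100])
E
```

```text
[ 0.63197065 -0.20063396  0.25060903] 11.8 0.018191363948916593
w9 y [([45, 227, 49, 43, 1231], [72.4, 245.9])]
w9 a [([141, 98, 35, 35, 943], [157.8, 114.8])]
w10 y [([163, 227, 44, 42, 1066], [187.3, 244.9])]
w10 a [([227, 97, 35, 36, 948], [244.2, 114.9])]
```

View pics/w10.png

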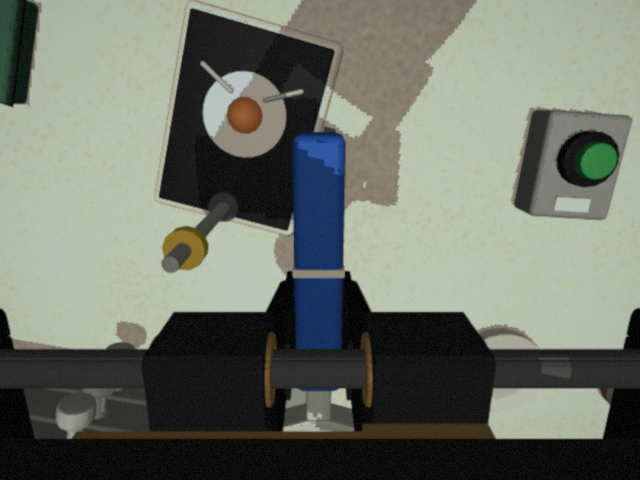

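```bash
python3 - <<'E'
from h import *
V={'c':[('w9',69.5,248.2),('w10',185,247.8),('scene0',225.4,212.1),('side0',387.9,271.6)],
 's':[('w9',158.2,115.2),('w10',244.2,115),('scene0',249,221),('side0',360.5,304.8)]}
def trin(L):
    A=np.zeros((3,3));y=np.zeros(3)
    for l in L:
        e,r=ray(*l);P=np.eye(3)-np.outer(r,r);A+=P;y+=P@e
    return np.linalg.solve(A,y)
for k,L in V.items():
    for n,S in(('wrist',L[:2]),('all',L),('w9+sc',[L[0],L[2]]),('w9+side',[L[0],L[3]]),('w10+sc',[L[1],L[2]]),('w10+side',[L[1],L[3]])): print(k,n,trin(S).round(4))
for l in V['s'][:2]+V['s'][2:]: print(plane(*l,.042).round(4))
E
```

```text
c wrist [ 0.6515 -0.2788  0.1522]
c all [ 0.6517 -0.2789  0.1509]
c w9+sc [ 0.6513 -0.2778  0.152 ]
c w9+side [ 0.6522 -0.2795  0.1509]
c w10+sc [ 0.6512 -0.2782  0.1512]
c w10+side [ 0.6523 -0.2793  0.1506]
s wrist [ 0.5736 -0.2731  0.0374]
s all [ 0.5736 -0.2728  0.0383]
s w9+sc [ 0.5732 -0.2723  0.0387]
s w9+side [ 0.574  -0.273   0.0381]
s w10+sc [ 0.5732 -0.2726  0.0383]
s w10+side [ 0.574  -0.2731  0.0383]
[ 0.5731 -0.2715  0.042 ]
[ 0.5733 -0.2723  0.042 ]
[ 0.5748 -0.2697  0.042 ]
[ 0.5728 -0.2758  0.042 ]
```

jog_arm:
  deltas:
    - [[-0.4, -1, 0, 0], [-0.8, -2, 0, 0], [-1.2, -3, 0, 0], [-1.2, -3, 0, 0], [-1.2, -3, 0, 0], [-0.8, -2, 0, 0], [-0.3, -0.8, 0, 0], [0, 0, 1, 0], [0, 0, 2, 0], [0, 0, 1, 0], [0, 0, 0, 0], [0, 0, 0, 0]]

```text
t: 12.85
eef_pos: [0.4987, -0.2872, 0.21]
tcp_rot: [-1.995, -2.425, -0.0]
force: [-1.1, 0.3, -0.9]
opening: 0.0177
```

```bash
python3 - <<'E'
from h import *
s=state();print(s['eef_pos'],s['t'],s['opening'],s['joint_pos'],s['tcp_rot'])
a=grab('scene','sc11');b=grab('side','s11');grab('wrist','w11')
f=lambda i,x0,y0:cv2.resize(i[y0:y0+120,x0:x0+120],(390,390),interpolation=cv2.INTER_CUBIC)
p=proj('sc11',[.57,-.27,.2]).astype(int)-60;q=proj('s11',[.57,-.27,.2]).astype(int)-60;print(p,q)
cv2.imwrite('pics/c11.png',np.hstack([f(a,*p),f(b,*q)]))
E
```

```text
[ 0.49865701 -0.2871955   0.21000209] 12.85 0.017709491578823525 [-6.37387954e-01  4.49804445e-01  1.71347134e+00  2.14147570e-04
  9.79751459e-01 -2.40227940e+00] [-1.99497035e+00 -2.42500325e+00 -1.63953669e-04]
[183 127] [301 207]
```

View pics/c11.png

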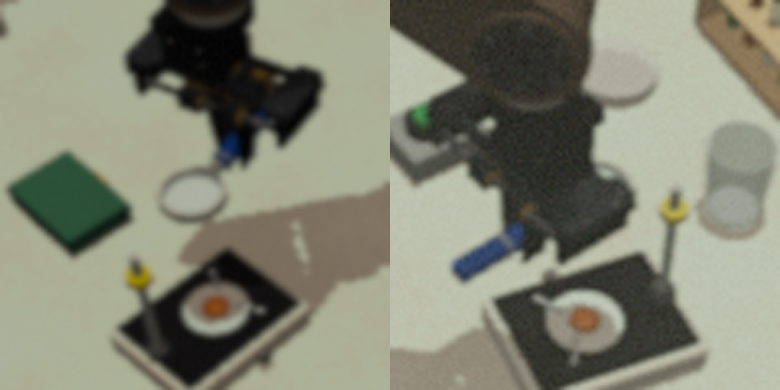

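View pics/w11.png

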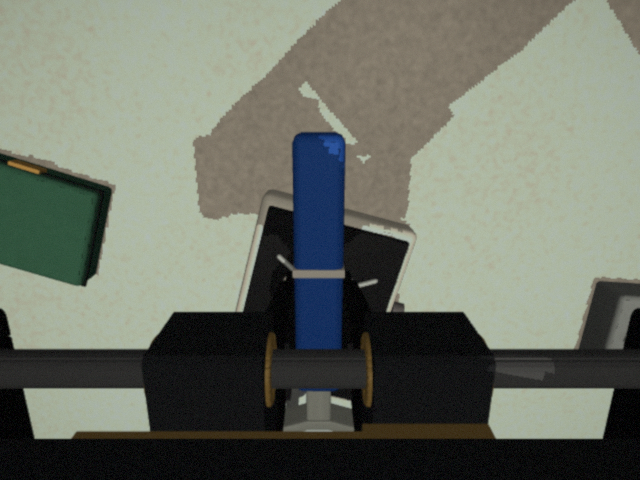

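Everything is clear: the ring is at crop (193,194) in the scene view and the handle end is at (465,268) in the side view. Now I'll check lens position and tilt.

```bash
python3 - <<'E'
from h import *
u=183+193.5/3.25;v=127+194/3.25
print('lens',plane('sc11',u,v,.2074),proj('sc11',[.5738,-.2728,.2074]),(u,v))
h=np.array([np.cos(np.radians(11)),np.sin(np.radians(11)),0])
L=np.array([.5737,-.2727,.2074])
for d in(0,.052,.098,.147):print(d,(proj('sc11',L-h*d)-[183,127])*3.25,(proj('s11',L-h*d)-[301,207])*3.25+[390,0])
# wrist: band98 & handle end at tool-relative height vs before lift
# wrist handle widths -> depth
i=cv2.imread('pics/w11.png');m=cv2.inRange(cv2.cvtColor(i,cv2.COLOR_BGR2HSV),(100,110,25),(125,255,255))
for r in(150,180,210,240,265):
    x=np.where(m[r,280:360])[0]+280;print(r,x.min(),x.max()-x.min()+1,end=' | ')
x=np.where(m[:,319])[0];print(x.min())
B=plane('w11',318,273,.2074+.008);print('band98',B, 'exp',L-h*.098)
E
```

```text
lens [ 0.5734654  -0.26787769  0.2074    ] [241.32827765 186.03062244] (242.53846153846155, 186.69230769230768)
0 [189.71642617 191.83763733] [593.32444785 190.00206677]
0.052 [219.90389118 157.35925499] [545.10696607 218.29748483]
0.098 [245.67805576 127.92148999] [501.19584014 244.06580825]
0.147 [272.22200385  97.60452264] [453.06449593 272.31067828]
150 293 52 | 180 293 51 | 210 294 50 | 240 293 52 | 265 294 49 | 133
band98 [ 0.47813323 -0.29132209  0.2154    ] exp [ 0.47750054 -0.29139928  0.2074    ]
```

Compared with w7, where the loupe lay level on its rest, the handle looks the same in the wrist view, so it is level. The lens is over the specimen to within about 2 mm. Lowering to focal height.

jog_arm:
  deltas:
    - [[0, 0, 0.5, 0], [0, 0, 1, 0], [0, 0, 1.2, 0], [0, 0, 1.2, 0], [0, 0, 1, 0], [0, 0, 0.5, 0], [0, 0, 0.25, 0], [0, 0, 0, 0], [0, 0, 0, 0], [0, 0, 0, 0], [0, 0, 0, 0]]

```text
t: 13.92
eef_pos: [0.4984, -0.288, 0.1546]
tcp_rot: [1.997, 2.424, 0.0]
force: [0.1, -0.2, -1.0]
opening: 0.0178
```

```bash
python3 - <<'E'
from h import *
s=state();print(s['eef_pos'],s['t'],s['opening'],s['force'],s['joint_vel'].round(3),s['tcp_rot'])
a=grab('scene','sc12');b=grab('side','s12');grab('wrist','w12')
f=lambda i,x0,y0:cv2.resize(i[y0:y0+80,x0:x0+80],(400,400),interpolation=cv2.INTER_CUBIC)
p=proj('sc12',[.59,-.27,.12]).astype(int)-40;q=proj('s12',[.57,-.27,.12]).astype(int)-40;print(p,q)
cv2.imwrite('pics/c12.png',np.hstack([f(a,*p),f(b,*q)]))
Rt=R.from_rotvec(s['tcp_rot']).as_matrix();L=s['eef_pos']+[.0752,.0143,-.0026]
print(L,(proj('sc12',L)-p)*5,(proj('s12',L)-q)*5+[400,0])
for w in('w7','w12'):
    i=cv2.imread(f'pics/{w}.png');m=cv2.inRange(cv2.cvtColor(i,cv2.COLOR_BGR2HSV),(100,110,25),(125,255,255))
    x=np.where(m[:,319])[0];print(w,x.min(),x[(x>200)][:1],[int((m[r,280:360]>0).sum()) for r in(150,200,250)],[r for r in range(255,290) if not m[r,319]])
E
```

```text
[ 0.4983613  -0.28797182  0.15461761] 13.9167 0.017849469678829315 [ 0.05790377 -0.16971626 -1.04003025] [-0.    -0.     0.002 -0.001  0.    -0.002] [1.99652404e+00 2.42438778e+00 2.24238245e-04]
[202 168] [320 246]
[ 0.5735613  -0.27367182  0.15201761] [208.73512435 150.24557948] [612.61750779 166.30095292]
w7 131 [201] [52, 50, 48] [268, 269, 270, 271, 272, 273, 274, 275, 276]
w12 133 [201] [52, 50, 51] [269, 270, 271, 272, 273, 274, 275, 276, 277, 278]
```

View pics/c12.png

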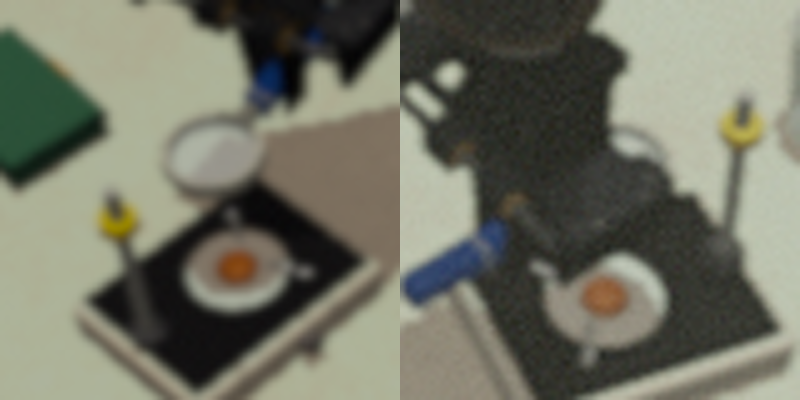

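```bash
python3 - <<'E'
from h import *
i=cv2.imread('pics/sc12.png')
print('spec res',np.array([249,221])-proj('sc12',[.5737,-.2727,.038]),'collar res',np.array([225.4,212.1])-proj('sc12',[.6517,-.2789,.1515]))
o=np.array([202,168])+np.array([215,157])/5
L=np.array([.5736,-.2737,.152]);print('ring res',o-proj('sc12',L))
for d in np.eye(3)*.005:print(d,proj('sc12',L+d)-proj('sc12',L))
g=cv2.resize(i[185:215,225:265],(800,600),interpolation=cv2.INTER_CUBIC);cv2.imwrite('pics/c13.png',g)
E
```

```text
spec res [ 0.25632639 -0.12525061] collar res [0.60804711 0.2042375 ]
ring res [1.26708942 1.34419789]
[0.005 0.    0.   ] [-1.11366606  0.90877309]
[0.    0.005 0.   ] [1.11905758 0.72773994]
[0.    0.    0.005] [-0.2251583  -1.07018925]
```

View pics/c13.png

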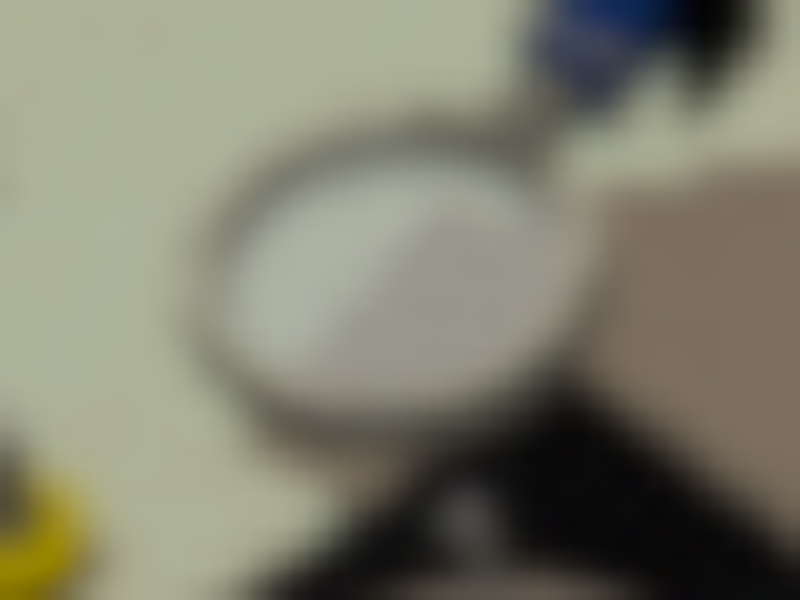

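The ring residual relative to the collar's own is under 0.6 px, about 2 mm, which is well inside tolerance. The arm is still and clear of everything, so I'm handing in.

```bash
python3 - <<'E'
from h import *
s=state();print(s['t'],s['joint_vel'].round(4),s['opening']);print(close_job())
E
```

```text
14.0667 [-0.0006  0.0015  0.0016 -0.0004 -0.0006  0.0003] 0.017686573811319238
the job is handed in; nothing more can be done
None
```

I pressed the green button until it bottomed out and let it back up. Then I lifted the large blue loupe straight off its rest and held it over the amber specimen, handing in at about 14 s with no verdict reported.

**Button:** the fingertips were wholly on the green cap. I pushed well past the 5 N it needs, up to about 62 N at the wrist (the limit there is 120 N). I saw it go down; that it came back up I take from the raised views afterwards, since the joint value is not readable.

**Last checks at hand-in:**

| Check | Result | Allowed |
|---|---|---|
| Lens height | about 0.152 m; collar's mid-height measured 0.151–0.152 m | within 7 mm |
| Sideways offset from the specimen | about 1–2 mm | within 12 mm |
| Level | handle looks the same as on its rest, within a few pixels | within 7 degrees |
| Grip | holding, opening 17.7 mm | – |
| Motion | joint speeds under 0.002 rad/s | – |

**Disagreement:** in the scene camera the ring sat about 0.7 to 1.3 pixels from where I predicted it, roughly 2–4 mm. The collar showed part of the same offset, which leaves about 2 mm. I put that down to calibration and made no correction.

The last pictures showed nothing touching the stage, post or collar, and the wrist force never pointed to a bump while moving the loupe. I did not re-measure the bystanders.

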